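Set the slot gauge in the label printer

ROBOT

A 6-joint arm with a two-finger parallel gripper is mounted at the origin on the work surface. World frame = base frame: x ahead of the robot, y to its left, z up, the work surface at z = 0. Lengths are in m, angles in rad, forces in N, time in s.
With the tool pointing down it reaches from about 0.35 to 0.775 m from the base axis. Payload 7.3 kg.
Tool frame: the origin (TCP) lies at the very end of the fingers, on their centre line; the grasp point (between the pads) lies 19 mm behind it (grip_depth is the x of the grasp point in the tool frame, in m); x points along the fingers, z is the direction in which the jaws open and shut, and the axes are right-handed (so a half turn about x gives the same grasp; the last joint's range is limited). The gripper opens to 92 mm and grips with 3 to 60 N. Pads are 19 mm wide; open, the fingers measure 130 mm over their backs; the gripper's body (75 mm by 190 mm) begins 47 mm behind the grasp point.
Start: joints at [0.975, 0.342, 1.524, -0, 1.275, -0.146], TCP at [0.228, 0.473, 0.227] pointing down, gripper open.
Joint ranges: [-2.53, 2.53], [-0.77, 2.02], [0.04, 2.7], [-1, 4.14], [0.28, 2.66], [-3.11, 3.11]. Speed limits (rad/s): [2.57, 2.57, 3.14, 3.14, 3.14, 3.14].

INTERFACE

Orientations are given as [roll, pitch, yaw] about the fixed x, y, z axes, in that order (R = Rz(yaw) Ry(pitch) Rx(roll)).
In Python, from station import sense, capture, get_calibration, sign_off, grip_depth gives the robot as it stands. The module is installed in compiled form; this text tells all that it offers.
- The arm moves only by the tool send_rows, never from a script. Its arguments are lists of equal length, an entry for each row: "jaw": the opening, from 0 (shut) to 1 (fully open); "linear": the shift along the tool's x, y, z in cm, a list of three; "turn": the turn about the tool's x in degrees. A call has 1 to 5 rows; each row is the pose to reach, as a shift and turn from the pose commanded when the call began, along the tool's axes at that moment; what a row does not reach only later rows make up. A row lasts 1/8 s, in which the tool goes at most 62.5 mm and 10.7 degrees, less where a joint would pass 70% of its speed; a pose out of reach is approached as far as the arm can. A call with a gripper value outside its range is refused whole. The fingers move at their own pace and stop on an object; the grip force is fixed at half the most. Time passes only in rows, so rows that repeat a pose let the fingers close. It gives the time, the measured TCP pose, the force and the opening at its end, in the units of the state.
- sense(): the state, without advancing time (a new reading comes with each control period).
- capture(name): name is "side" or "top"; returns (picture, depth): 384x512x3 uint8, red, green, blue; 384x512 float32, m along the optical axis (not along the pixel's ray), 0 where there is no reading.
- get_calibration(name): a dict with "K" (3x3 intrinsics, pixels), "k1" (the pictures are not rectified: a ray, as slopes to the right and down, at radius r is drawn at 1 + k1 r^2 times it, then the intrinsics apply), "R" (3x3) and "t" (3): a world point X has camera coordinates R X + t. Camera axes: x right, y down, z forward; pixel columns grow to the right and rows downward; lengths in m; the calibration is good to about 2 mm. A picture is of the moment at which its call begins. get_calibration takes no time and is no camera call.
- sign_off(): hands the job in, once; it reports no verdict.
The state is a dict: "clock": time; "joint_positions": joint angles; "qd": joint speeds; "tau": joint torques, N m; "ee_pos": TCP position; "tool_rot": TCP orientation; "ft_force": force on the tool from outside, world axes, zero at the start; "torque": the same for the moment, N m; "width": finger opening in m.
Only numpy, scipy, OpenCV 4.12 (cv2) and the standard library are available. Lean on these libraries where they do the work, as an engineer would, in place of code of your own. Each camera call takes 0.05 s, during which the arm holds its last target.

TASK

Check the label printer's slot: take the wide flat gauge from the rack by its grip and lower its blade straight into the framed slot on top of the label printer, keeping hold until most of the blade is in. Leave it standing there upright with its collar resting on the slot's frame, and leave the other two gauges in the rack.

Things in the scene. Friction and masses are not known exactly. Their poses are not given: they have to be found in the camera images.
- wide_grip (a point): Wide flat steel gauge, upright in a rack, 0.14-0.28 kg. Point: centre of its grip, a tab 12 (x) x 38 (y) x 46 mm tall, the only broad grip of the three. Under the tab a collar 36 (x) x 60 (y) x 6 thick, underside 29 mm below the point; under that the blade, 5 (x) x 32 (y), 22 wide over its last 10 mm, tip 74 mm below the point. z up. Starts with collar on the rack, lifts straight out.
- slot (a point): Middle of the slot mouth on the label printer, at the top of its metal frame, 136 mm above the table; z up. Printer: fixed grey box 200 (x) x 170 (y) x 130 tall; frame 62 (x) x 88 (y) on its top. Slot 17 (x) x 42 (y), straight walls, over 60 deep. With the collar on the frame, wide_grip is 29 mm above this point. Not the black printer at the far edge with paper sticking out.
- narrow_grip (a point): Bystander gauge in the same rack: same collar, but its grip is a post 12 x 14 mm, 46 tall; point at the grip's centre. The rack is fixed dark steel, 64 x 250 mm, top 64 mm above the table, its three slots 17 x 42 mm in a row along the gauges' y, 80 mm apart; any gauge may be in any slot, and the rack left or right of the robot, the label printer on the other side.
- pin_grip (a point): Bystander gauge in the same rack: same collar, but its grip is a round post of 16 mm diameter, 46 tall; point at the grip's centre.
Mind the look-alikes: they are no part of the job. Leave any blue look-alike of the part that bears wide_grip alone.

How it is judged:
On the way:
1. the wide gauge's blade is at least 25 mm down in the printer's slot while still held (horizontal distance between wide_grip and slot below 0.013 m and angle between the y axis of wide_grip and the y axis of slot, either way round below 0.35 rad and angle between wide_grip's own z axis and vertical below 0.17 rad and z of wide_grip in the frame of slot below 0.049 m and contact force between the fingers and wide above 0.5 N), for 0.1 s.
At the end, for the whole second after the job is handed in: The wide gauge stands released and at rest in the label printer's slot, its blade in to within 5 mm of the collar stop, within 13 mm of the slot's centre, within 20 degrees of its direction and upright within 10 degrees (horizontal distance between wide_grip and slot below 0.013 m and angle between the y axis of wide_grip and the y axis of slot, either way round below 0.35 rad and angle between wide_grip's own z axis and vertical below 0.17 rad and z of wide_grip in the frame of slot below 0.034 m and linear speed of wide below 0.02 m/s); the robot touches nothing.
It fails at once if another gauge is moved more than 30 mm (distance of any of narrow_grip, pin_grip from where it was at the start of the episode above 0.03 m).
It also fails if it takes over 48 s, if anything falls off the work surface, if the arm or the gripper's body presses on something with over 40 N, if the wrist force passes 120 N, or if a joint passes its speed limit or range.

## Working session

There is one attempt and no reset: what is moved stays moved. The work goes in short steps, Python scripts to look and compute and a tool call to move; the robot and the scene stay as the last step left them, time stands still between calls to the robot, and variables do not carry over. Pictures are saved under pics/ and viewed, and the job is handed in when it is done.

Besides the shell and the picture viewer there is one more tool, called after "Request:" in YAML: its name, and indented under it one key for each argument. send_rows: Moves the arm, as the interface text tells. Its arguments: {"type":"object","properties":{"jaw":{"type":"array","items":{"type":"number"}},"linear":{"type":"array","items":{"type":"array","items":{"type":"number"}}},"turn":{"type":"array","items":{"type":"number"}}},"required":["jaw","linear","turn"]}

```bash
mkdir -p pics
python3 - <<'E'
from station import *
import cv2,numpy as np
print(sense(),grip_depth)
for n in("side","top"):
    p,d=capture(n);np.savez(f"pics/{n}0.npz",p=p,d=d)
    cv2.imwrite(f"pics/{n}0.png",p[...,::-1]);c=get_calibration(n);print(n,c)
E
```

```text
{'clock': 0.0, 'joint_positions': array([ 9.74987423e-01,  3.42717885e-01,  1.52497345e+00, -1.69295049e-05,
        1.27539607e+00, -1.45994873e-01]), 'qd': array([-0.00056776, -0.0003141 , -0.00096617,  0.00057338,  0.00091855,
       -0.00072209]), 'tau': array([-2.13165200e-03, -4.31234336e+01, -2.44225037e+01,  7.16795702e-02,
        5.58782613e-02, -1.29927507e-04]), 'ee_pos': array([0.22803164, 0.47246192, 0.22606267]), 'tool_rot': array([ 3.00642776,  1.56930148, -2.15577031]), 'ft_force': array([-0.18064726, -1.57726146,  0.13030343]), 'torque': array([ 0.00212739,  0.00714415, -0.0282851 ]), 'width': 0.09174398715238447} -0.0188
side {'K': array([[463.8415383 ,   0.        , 246.13361885],
       [  0.        , 463.8415383 , 187.50721293],
       [  0.        ,   0.        ,   1.        ]]), 'k1': -0.14586649936610024, 'R': array([[ 0.94764151, -0.31931177,  0.00394384],
       [-0.22309478, -0.67082777, -0.7072615 ],
       [ 0.22848256,  0.6693505 , -0.70694103]]), 't': array([-0.54129984,  0.20187784,  1.14683338])}
top {'K': array([[445.21722653,   0.        , 254.47856364],
       [  0.        , 445.21722653, 194.52463007],
       [  0.        ,   0.        ,   1.        ]]), 'k1': -0.10547067493714804, 'R': array([[ 0.01501023, -0.99950876, -0.02751234],
       [-0.99364912, -0.01184214, -0.11189809],
       [ 0.11151732,  0.02901723, -0.99333876]]), 't': array([0.03904431, 0.58021809, 1.00184369])}
```

View pics/side0.png

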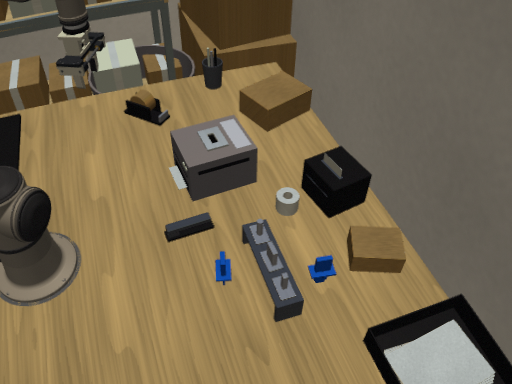

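View pics/top0.png

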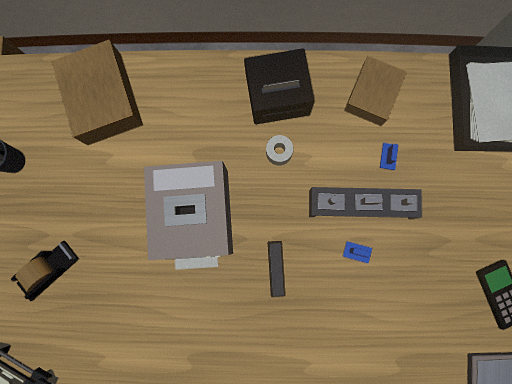

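The side view shows the rack at about (270,265) and the grey printer's slot at about (212,138). In the top view the slot is at about (185,210), the rack spans (310–421, 203), and the blue look-alikes are at (390,156) and (358,252). I'll enlarge the rack and printer and deproject them.

```bash
cat > h.py <<'E'
import numpy as np,cv2
from station import *
def cloud(n,d):
    c=get_calibration(n);K=c["K"]
    v,u=np.mgrid[0:384,0:512].astype(np.float32)
    dist=np.array([c["k1"],0,0,0],float)
    s=cv2.undistortPoints(np.stack([u.ravel(),v.ravel()],1)[:,None].astype(np.float64),K,dist)[:,0]
    s=s.reshape(384,512,2)
    P=np.dstack([s[...,0]*d,s[...,1]*d,d])
    return (P-c["t"])@c["R"]
def proj(n,X):
    c=get_calibration(n)
    return cv2.projectPoints(np.atleast_2d(np.array(X,float)),cv2.Rodrigues(c["R"])[0],c["t"],c["K"],np.array([c["k1"],0,0,0],float))[0][:,0]
E
python3 - <<'E'
from h import *
T=np.load("pics/top0.npz");S=np.load("pics/side0.npz")
a=cv2.resize(T["p"][180:225,300:430],None,fx=6,fy=6,interpolation=2)
b=cv2.resize(S["p"][210:320,210:340],None,fx=5,fy=5,interpolation=2)
cv2.imwrite("pics/a.png",a[...,::-1]);cv2.imwrite("pics/b.png",b[...,::-1])
W=cloud("top",T["d"])
# rack top, collar top, grips in top cloud
reg=np.zeros((384,512),bool);reg[180:225,300:430]=1
z=W[...,2]
print(np.histogram(z[reg],bins=np.arange(-.01,.14,.005)))
for lo,hi,nm in((.056,.0665,'rack'),(.0665,.08,'collar'),(.105,.13,'grip')):
    m=(reg&(z>lo)&(z<hi)).astype(np.uint8)
    k,l,st,ce=cv2.connectedComponentsWithStats(m)
    for i in range(1,k):
        if st[i,4]<6: continue
        q=W[l==i]; r=cv2.minAreaRect((q[:,:2]*1000).astype(np.float32))
        print(nm,st[i],q.mean(0).round(4),np.round(r[0],1),np.round(r[1],1),round(r[2],1))
m=np.zeros((384,512),bool);m[150:270,130:245]=1
print(np.histogram(z[m],bins=np.arange(0.1,.15,.002)))
f=(m&(z>.1333)&(z<.14)).astype(np.uint8)
k,l,st,ce=cv2.connectedComponentsWithStats(f)
for i in range(1,k):
    if st[i,4]<50: continue
    q=W[l==i]; r=cv2.minAreaRect((q[:,:2]*1000).astype(np.float32)); print('frame',st[i],q.mean(0).round(4),r)
h=((z<.125)&m);h[:195]=0;h[225:]=0;h[:,:165]=0;h[:,205:]=0
v,u=np.nonzero(h);print('hole',len(u),u.mean(),v.mean(),u.min(),u.max(),v.min(),v.max())
E
```

```text
(array([  17, 1427, 1140,   27,    0,    1,    1,   15,   15,    9,    0,
          0,   17,   58, 1391,  963,  440,   16,    8,   11,   15,   19,
         14,   11,   75,  121,    2,    0,    0,    0]), array([-0.01 , -0.005,  0.   ,  0.005,  0.01 ,  0.015,  0.02 ,  0.025,
        0.03 ,  0.035,  0.04 ,  0.045,  0.05 ,  0.055,  0.06 ,  0.065,
        0.07 ,  0.075,  0.08 ,  0.085,  0.09 ,  0.095,  0.1  ,  0.105,
        0.11 ,  0.115,  0.12 ,  0.125,  0.13 ,  0.135,  0.14 ]))
rack [ 311  187  111   31 1752] [ 0.5616 -0.2041  0.0634] [ 562.7 -207.1] [250.3  65. ] 89.3
collar [317 192  32  18 371] [ 0.5627 -0.1252  0.0699] [ 563.4 -129. ] [69.5 37.8] 85.4
collar [355 193  28  18 293] [ 0.5613 -0.2057  0.0703] [ 564.  -209.7] [62.3 38.1] 88.7
collar [391 193  28  19 349] [ 0.5609 -0.2882  0.0699] [ 563.8 -291.4] [63.7 40.4] 88.4
grip [330 196   9   8  48] [ 0.5624 -0.1252  0.115 ] [ 562.5 -125.8] [14.2 14.8] 22.9
grip [363 197  20   6 113] [ 0.5626 -0.2088  0.1154] [ 562.8 -209.2] [11.4 39.4] 0.8
grip [405 198   9   6  48] [ 0.5616 -0.2882  0.1141] [ 561.5 -289. ] [15.2 11.2] 88.6
(array([  15,   20,   22,   24,   20,   18,   13,    6,   13,    5,   10,
          8,   58,  620, 2292, 2419,  945,  491,  415,   99,    6,    0,
          0,    0]), array([0.1  , 0.102, 0.104, 0.106, 0.108, 0.11 , 0.112, 0.114, 0.116,
       0.118, 0.12 , 0.122, 0.124, 0.126, 0.128, 0.13 , 0.132, 0.134,
       0.136, 0.138, 0.14 , 0.142, 0.144, 0.146, 0.148]))
frame [163 194  44  32 992] [0.5347 0.1907 0.1361] ((534.93603515625, 189.98171997070312), (62.9102897644043, 91.30549621582031), 4.779758930206299)
hole 167 184.60479041916167 209.65269461077844 175 194 205 214
```

Run:
```python
from h import *
T=np.load("pics/top0.npz")
cv2.imwrite("pics/c.png",cv2.resize(T["p"][155:265,135:245],None,fx=5,fy=5,interpolation=2)[...,::-1])
```

```text
(no output)
```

View pics/a.png

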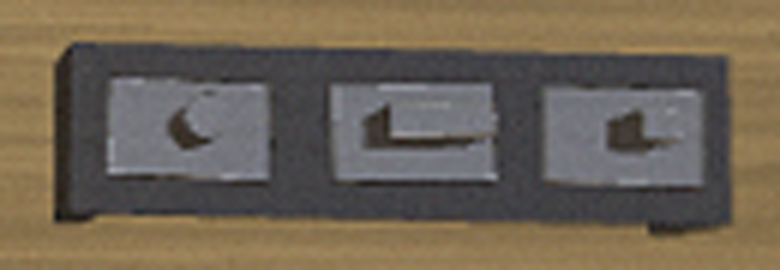

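View pics/b.png

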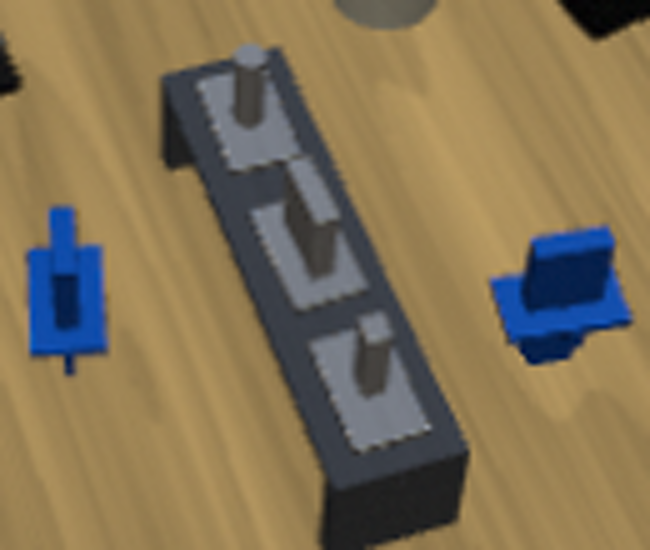

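View pics/c.png

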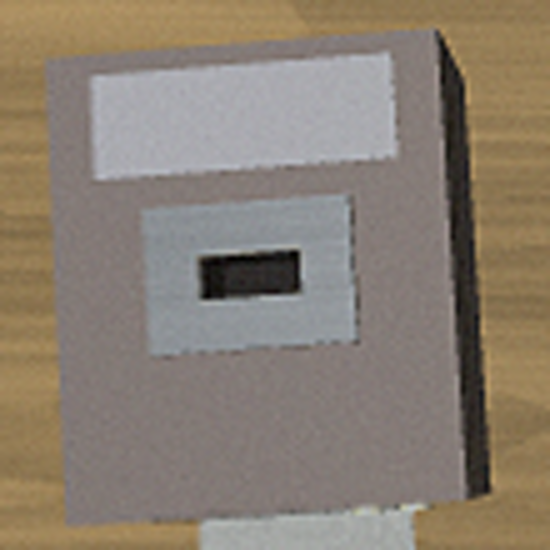

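Close-ups: the middle gauge, around (368,203) in the top view, has the only broad tab, so it is the wide one. The pin is at the left (330,200) and the narrow post at the right (405,201). The slot is centred near (185,210). Next I'll refine the slot and tab poses from edges in both views.

```bash
cat >> h.py <<'E'
def onplane(n,uv,z):
    c=get_calibration(n)
    s=cv2.undistortPoints(np.array(uv,float)[:,None],c["K"],np.array([c["k1"],0,0,0],float))[:,0]
    d=np.c_[s,np.ones(len(s))]@c["R"]; o=-c["R"].T@c["t"]
    return o+d*((z-o[2])/d[:,2])[:,None]
E
python3 - <<'E'
from h import *
f=lambda l,x0,y0,s:[((x+.5)/s-.5+x0,(y+.5)/s-.5+y0) for x,y in l]
for l in ([(198,256),(297,250),(301,293),(203,299)],[(142,212),(350,195),(358,342),(150,355)]):
    X=onplane("top",f(l,135,155,5),.136);print(X.mean(0).round(4),X.round(4).tolist(), 'ang',np.degrees(np.arctan2(*(X[0]-X[1])[[1,0]])),np.degrees(np.arctan2(*(X[3]-X[2])[[1,0]])))
S=np.load("pics/side0.npz")
cv2.imwrite("pics/d.png",cv2.resize(S["p"][115:165,180:250],None,fx=8,fy=8,interpolation=2)[...,::-1])
W=cloud("side",S["d"]);z=W[...,2]
reg=np.zeros((384,512),bool);reg[210:320,230:310]=1
m=(reg&(z>.112)&(z<.122)).astype(np.uint8)
k,l,st,ce=cv2.connectedComponentsWithStats(m)
for i in range(1,k):
    if st[i,4]<6: continue
    q=W[l==i];print('side grip',st[i],q.mean(0).round(4),cv2.minAreaRect((q[:,:2]*1000).astype(np.float32)))
reg[:]=0;reg[115:165,180:250]=1
m=reg&(z>.1335)&(z<.14);k,l,st,ce=cv2.connectedComponentsWithStats(m.astype(np.uint8))
for i in range(1,k):
    if st[i,4]<50: continue
    q=W[l==i];print('side frame',st[i],q.mean(0).round(4),cv2.minAreaRect((q[:,:2]*1000).astype(np.float32)))
s=sense();from scipy.spatial.transform import Rotation as R
r=R.from_euler('xyz',s['tool_rot']).as_matrix();print(r.round(3))
# expected projections
for n in('side','top'):print(n,proj(n,[[.5625,-.209,.116],[.535,.190,.136]]))
E
```

```text
[0.5347 0.1902 0.136 ] [[0.5422, 0.2124, 0.136], [0.5453, 0.1705, 0.136], [0.5272, 0.1683, 0.136], [0.5241, 0.2097, 0.136]] ang 94.2174352057406 94.31301425900172
[0.5342 0.1902 0.136 ] [[0.5605, 0.237, 0.136], [0.5688, 0.1487, 0.136], [0.5071, 0.1437, 0.136], [0.5003, 0.2314, 0.136]] ang 95.350371112283 94.45913904217939
side grip [257 219   7   6  35] [ 0.5624 -0.1286  0.1157] ((562.3946533203125, -127.78622436523438), (14.648329734802246, 14.038836479187012), 49.388526916503906)
side grip [267 241  11  15  76] [ 0.5617 -0.2128  0.1158] ((562.0564575195312, -212.0667266845703), (12.13196086883545, 38.98353958129883), 0.8984045386314392)
side grip [281 273   7   6  31] [ 0.5595 -0.2908  0.116 ] ((559.998291015625, -291.13372802734375), (13.408347129821777, 11.502232551574707), 86.47183990478516)
side frame [197 126  32  24 410] [0.5342 0.187  0.1364] ((535.4940795898438, 190.5269317626953), (70.01200866699219, 101.77607727050781), 4.568431854248047)
[[-0.001 -0.901  0.435]
 [-0.001  0.435  0.901]
 [-1.     0.    -0.001]]
side [[272.01253185 246.58120163]
 [212.5222541  137.28378678]]
top [[373.07314826 199.57640461]
 [184.64552778 209.3645203 ]]
```

View pics/d.png

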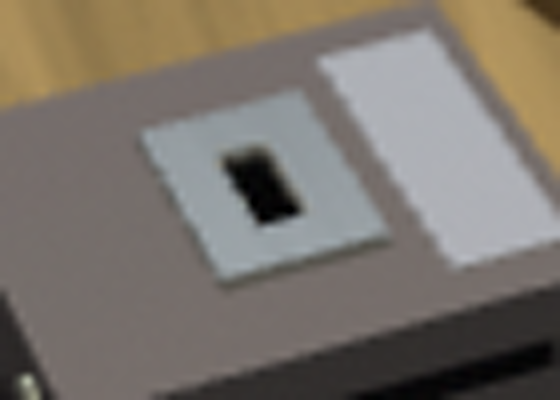

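Request:
send_rows:
  jaw: [1, 1, 1, 1, 1]
  linear:
    - [0, -4.5, -3.5]
    - [0, -9, -7]
    - [0, -13.5, -10.5]
    - [0, -18, -14]
    - [0, -22.5, -17.5]
  turn: [10, 20, 30, 40, 50]

```text
clock: 0.72
ee_pos: [0.3552, 0.2157, 0.2266]
tool_rot: [0.299, 1.571, 0.542]
ft_force: [1.5, 0.6, 0.8]
width: 0.0917
```

```bash
cat >> h.py <<'E'
from scipy.spatial.transform import Rotation as Ro
def need(target,yaw):
    s=sense();r=Ro.from_euler('xyz',s['tool_rot']).as_matrix()
    d=(np.array(target)-s['ee_pos'])@r*100
    a=np.degrees(np.arctan2(r[1,2],r[0,2]))
    print('t',round(s['clock'],2),'tcp',s['ee_pos'].round(4),'cm',d.round(2),'zang',a.round(2),'turn',round(a-yaw,2),'F',s['ft_force'].round(2),'w',round(s['width'],4),'x',r[:,0].round(4))
E
python3 -c "
from h import *
need([.562,-.2105,.20],0)"
```

```text
t 0.72 tcp [0.3552 0.2157 0.2266] cm [  2.66 -46.34   9.83] zang 13.92 turn 13.92 F [1.53 0.57 0.75] w 0.0917 x [ 0.  0. -1.]
```

Request:
send_rows:
  jaw: [1, 1, 1, 1, 1]
  linear:
    - [0, -6, 1.2]
    - [0, -12, 2.4]
    - [0, -18, 3.6]
    - [0, -24, 4.8]
    - [0, -30, 6]
  turn: [3, 6, 9, 12, 14]

```text
clock: 1.35
ee_pos: [0.4871, -0.0606, 0.2265]
tool_rot: [2.005, 1.57, 2.008]
ft_force: [0.7, 0.9, -0.5]
width: 0.0921
```

```bash
python3 -c "
from h import *
need([.562,-.2105,.20],0)"
```

```text
t 1.35 tcp [ 0.4871 -0.0606  0.2265] cm [  2.64 -15.     7.46] zang 0.13 turn 0.13 F [ 0.71  0.94 -0.51] w 0.0921 x [-2.e-04  4.e-04 -1.e+00]
```

Request:
send_rows:
  jaw: [1, 1, 1, 1, 1]
  linear:
    - [0, -5, 2.5]
    - [0, -10, 5]
    - [1, -15, 7.5]
    - [4, -15, 7.5]
    - [6.6, -15, 7.5]
  turn: [0, 0, 0, 0, 0]

```text
clock: 1.98
ee_pos: [0.5619, -0.209, 0.1588]
tool_rot: [2.556, 1.569, 2.559]
ft_force: [0.9, 0.6, -0.4]
width: 0.0918
```

Run:
```python
from h import *
need([.562,-.2105,.079],0)
p,d=capture("side");q,e=capture("top")
cv2.imwrite("pics/e.png",np.vstack([cv2.resize(p[180:330,180:380],(800,600))[:,:],])[...,::-1])
cv2.imwrite("pics/f.png",cv2.resize(q[150:270,300:460],(800,600))[...,::-1])
need([.562,-.2105,.079],0)
```

```text
t 1.98 tcp [ 0.5619 -0.209   0.1588] cm [ 7.98 -0.16  0.03] zang 0.15 turn 0.15 F [ 0.93  0.57 -0.38] w 0.0918 x [-0.0015  0.001  -1.    ]
t 2.08 tcp [ 0.5604 -0.2077  0.1572] cm [ 7.81 -0.31  0.21] zang 0.2 turn 0.2 F [-0.21  0.11  0.35] w 0.0921 x [-0.0064  0.0034 -1.    ]
```

View pics/e.png

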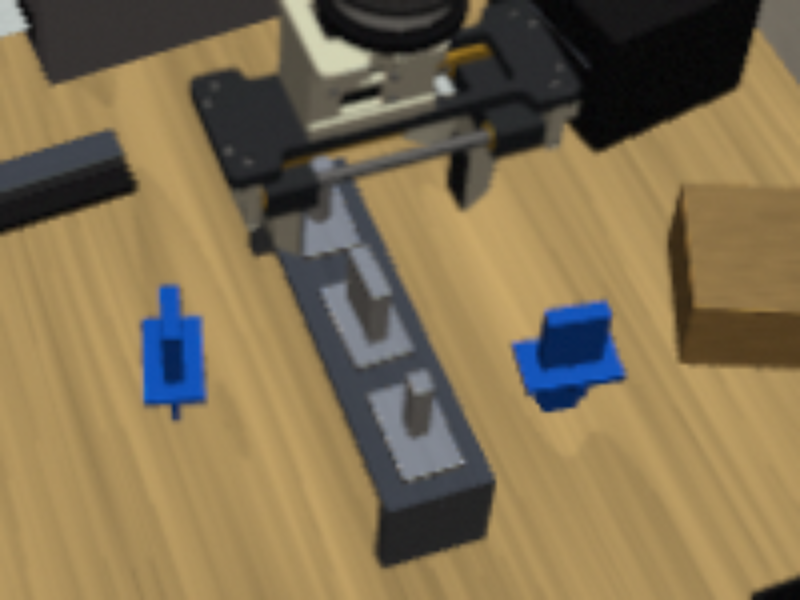

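View pics/f.png

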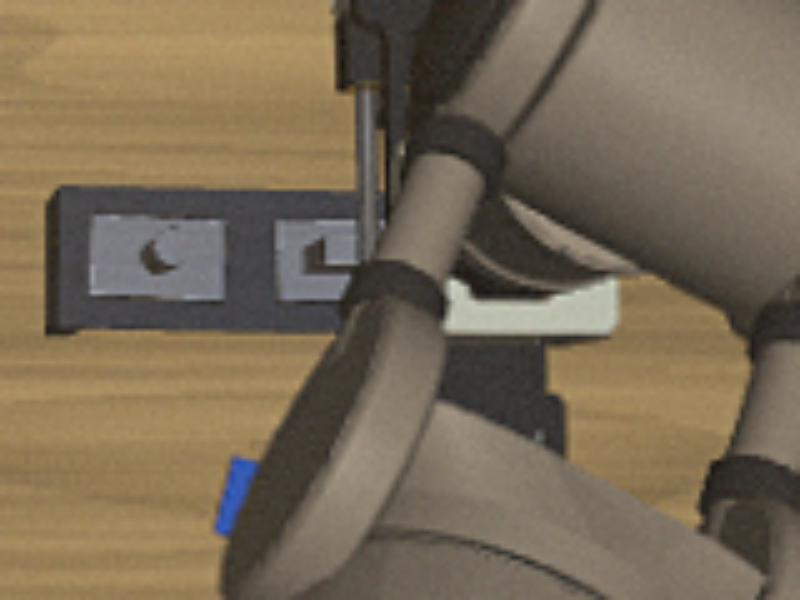

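The side view shows the tool straddling the middle (wide) gauge at (370,300), with both neighbours clear. In the top view the arm hides most of the gauge. I'll narrow the jaws and descend.

Request:
send_rows:
  jaw: [0.6, 0.6, 0.6]
  linear:
    - [0, 0, 0]
    - [1.5, 0, 0]
    - [3, 0, 0]
  turn: [0, 0, 0]

```text
clock: 2.45
ee_pos: [0.5625, -0.2083, 0.1305]
tool_rot: [-0.421, 1.57, -0.417]
ft_force: [0.4, 0.1, -0.1]
width: 0.066
```

Request:
send_rows:
  jaw: [0.6, 0.6]
  linear:
    - [0, 0, 0]
    - [0, 0, 0]
  turn: [0, 0]

```text
clock: 2.7
ee_pos: [0.5624, -0.2084, 0.1308]
tool_rot: [0.283, 1.571, 0.287]
ft_force: [0.2, -0.3, 0.3]
width: 0.0554
```

Run:
```python
from h import *
need([.562,-.2105,.079],0)
```

```text
t 2.7 tcp [ 0.5624 -0.2084  0.1308] cm [ 5.18 -0.21 -0.04] zang 0.23 turn 0.23 F [ 0.24 -0.27  0.28] w 0.0554 x [ 1.e-04  0.e+00 -1.e+00]
```

Now descend to grasp height.

Request:
send_rows:
  jaw: [0.6, 0.6, 0.6, 0.6, 0.6]
  linear:
    - [1.5, -0.2, 0]
    - [3, -0.2, 0]
    - [4.2, -0.2, 0]
    - [5.1, -0.2, 0]
    - [5.1, -0.2, 0]
  turn: [0, 0, 0, 0, 0]

```text
clock: 3.32
ee_pos: [0.5619, -0.2101, 0.0787]
tool_rot: [2.597, 1.569, 2.601]
ft_force: [1.3, 0.1, 0.7]
width: 0.0553
```

Request:
send_rows:
  jaw: [0, 0, 0, 0, 0]
  linear:
    - [0, 0, 0]
    - [0, 0, 0]
    - [0, 0, 0]
    - [0, 0, 0]
    - [0, 0, 0]
  turn: [0, 0, 0, 0, 0]

```text
clock: 3.95
ee_pos: [0.5621, -0.2103, 0.0798]
tool_rot: [2.665, 1.57, 2.669]
ft_force: [-1.0, 1.0, 1.6]
width: 0.0119
```

Request:
send_rows:
  jaw: [0, 0, 0]
  linear:
    - [0, 0, 0]
    - [0, 0, 0]
    - [0, 0, 0]
  turn: [0, 0, 0]

```text
clock: 4.32
ee_pos: [0.5621, -0.2103, 0.0798]
tool_rot: [2.729, 1.57, 2.733]
ft_force: [-3.2, 1.3, 2.7]
width: 0.0124
```

Run:
```python
from h import *
need([.562,-.2105,.079],0)
```

```text
t 4.33 tcp [ 0.5621 -0.2103  0.0798] cm [ 0.08 -0.02 -0.01] zang 0.23 turn 0.23 F [-3.18  1.33  2.73] w 0.0124 x [-4.e-04  2.e-04 -1.e+00]
```

Gripped at 12.4 mm, which matches the tab's thickness. Lifting straight up.

Request:
send_rows:
  jaw: [0, 0, 0, 0, 0]
  linear:
    - [-2, 0, 0]
    - [-5, 0, 0]
    - [-9, 0, 0]
    - [-13, 0, 0]
    - [-16, 0, 0]
  turn: [0, 0, 0, 0, 0]

```text
clock: 4.95
ee_pos: [0.5627, -0.2104, 0.2411]
tool_rot: [-0.272, 1.569, -0.268]
ft_force: [0.6, -0.1, -2.6]
width: 0.0118
```

Run:
```python
from h import *
need([.5345,.19,.238],4.6)
p,d=capture("side")
np.savez("pics/g.npz",p=p,d=d)
cv2.imwrite("pics/g.png",cv2.resize(p[120:330,180:390],(600,600))[...,::-1])
```

```text
t 4.95 tcp [ 0.5627 -0.2104  0.2411] cm [ 0.29 40.05 -2.66] zang 0.23 turn -4.37 F [ 0.6  -0.09 -2.58] w 0.0118 x [ 1.4e-03 -4.0e-04 -1.0e+00]
```

View pics/g.png

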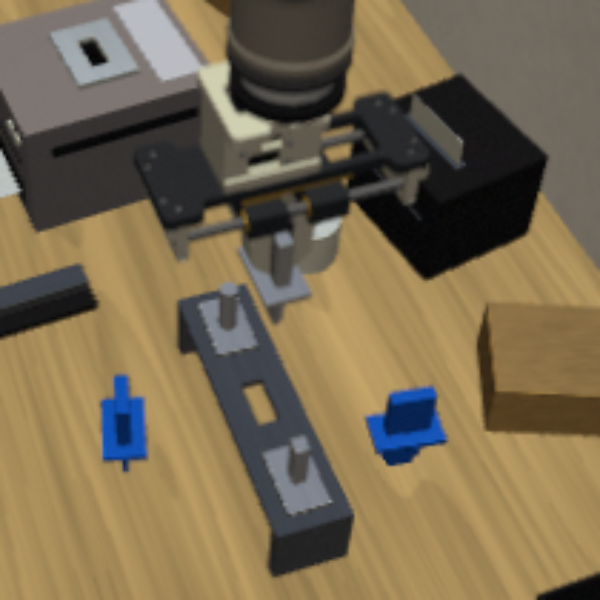

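The gauge is lifted and hanging upright at (275,260). The middle rack slot is empty and the neighbours haven't moved. Carrying it to the printer.

Request:
send_rows:
  jaw: [0, 0, 0, 0, 0]
  linear:
    - [0, 4, -0.2]
    - [0, 9, -0.6]
    - [0, 14, -1]
    - [0, 19, -1.3]
    - [0, 23, -1.6]
  turn: [0, -1, -2, -3, -4]

```text
clock: 5.62
ee_pos: [0.5448, 0.0216, 0.2385]
tool_rot: [2.542, 1.57, 2.618]
ft_force: [-0.3, -0.6, -1.8]
width: 0.0118
```

```bash
python3 -c "
from h import *
need([.5345,.19,.238],4.6)"
```

```text
t 5.62 tcp [0.5448 0.0216 0.2385] cm [ 0.06 16.87  0.23] zang 4.3 turn -0.3 F [-0.28 -0.65 -1.82] w 0.0118 x [-1.e-03  6.e-04 -1.e+00]
```

Request:
send_rows:
  jaw: [0, 0, 0, 0, 0]
  linear:
    - [0, 5, 0]
    - [0, 10, 0.1]
    - [0, 14, 0.2]
    - [0, 16.8, 0.2]
    - [0, 16.8, 0.2]
  turn: [0, 0, 0, 0, 0]

```text
clock: 6.25
ee_pos: [0.5343, 0.1891, 0.2383]
tool_rot: [2.903, 1.569, 2.98]
ft_force: [0.8, -0.3, -2.1]
width: 0.0116
```

Request:
send_rows:
  jaw: [0, 0]
  linear:
    - [0, 0, 0]
    - [0, 0, 0]
  turn: [0, 0]

```text
clock: 6.5
ee_pos: [0.5351, 0.1863, 0.2394]
tool_rot: [-2.519, 1.57, -2.447]
ft_force: [0.1, -1.3, -1.4]
width: 0.0117
```

Run:
```python
from h import *
need([.5345,.19,.238],4.6)
p,d=capture("side");q,e=capture("top")
np.savez("pics/i.npz",p=p,d=d,q=q,e=e)
cv2.imwrite("pics/i.png",cv2.resize(p[70:200,150:280],(600,600),interpolation=2)[...,::-1])
cv2.imwrite("pics/j.png",cv2.resize(q[150:270,130:250],(600,600),interpolation=2)[...,::-1])
need([.5345,.19,.238],4.6)
```

```text
t 6.5 tcp [0.5351 0.1863 0.2394] cm [ 0.14  0.38 -0.04] zang 4.15 turn -0.45 F [ 0.07 -1.32 -1.44] w 0.0117 x [-3.e-04 -2.e-04 -1.e+00]
t 6.6 tcp [0.5352 0.1864 0.2397] cm [ 0.17  0.37 -0.04] zang 4.15 turn -0.45 F [-0.71 -0.54 -2.91] w 0.0119 x [ 0.e+00 -1.e-04 -1.e+00]
```

View pics/i.png

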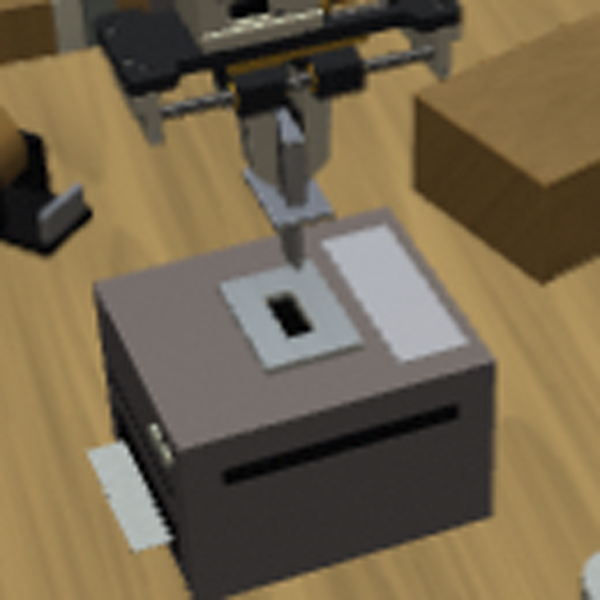

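View pics/j.png

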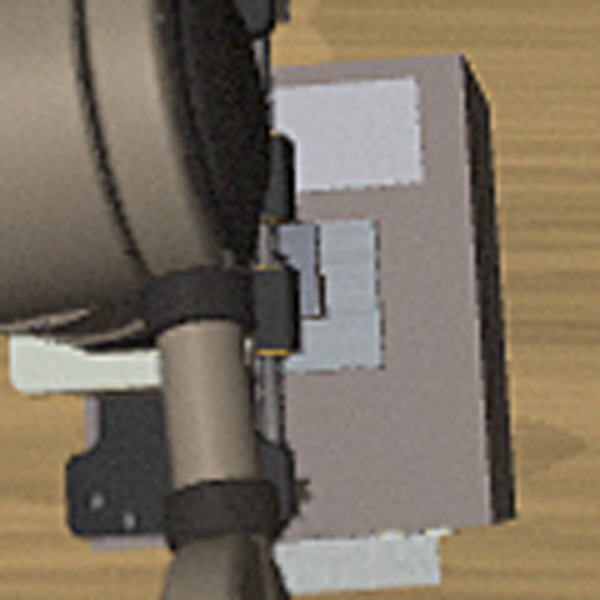

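The gauge hangs over the frame: in the side view the blade tip is at about (297,268) and the slot at (290,313). I'll check the tip and collar against the model.

Run:
```python
from h import *
I=np.load("pics/i.npz")
a=np.radians(4.2);g=np.array([.5352,.1864,.2397+.0132])
def pt(x,y,z):return g+[x*np.cos(a)-y*np.sin(a),x*np.sin(a)+y*np.cos(a),z]
L=lambda X:(proj("side",X)-[150,70])*600/130
tip=[pt(x,y,-.074) for x in(-.0025,.0025) for y in(-.011,.011)]
col=[pt(x,y,-.023) for x in(-.018,.018) for y in(-.03,.03)]
tab=[pt(x,y,.023) for x in(-.006,.006) for y in(-.019,.019)]
im=cv2.imread("pics/i.png")
for X,c in((tip,(0,0,255)),(col,(0,255,0)),(tab,(255,0,0))):
    for u in L(X): cv2.circle(im,tuple(int(round(float(v))) for v in u),3,c,1)
y=np.radians(4.6);s=np.array([.5345,.190,.136])
for x in(-.0085,.0085):
  for yy in(-.021,.021):
    u=L(s+[x*np.cos(y)-yy*np.sin(y),x*np.sin(y)+yy*np.cos(y),0])[0];cv2.circle(im,tuple(int(round(float(v))) for v in u),3,(0,255,255),1)
cv2.imwrite("pics/k.png",cv2.resize(im[80:400,150:450],None,fx=1.8,fy=1.8))
# collar points by depth
W=cloud("side",I["d"]);z=W[...,2]
m=np.zeros((384,512),bool);m[100:122,198:226]=1
m&=(abs(z-(g[2]-.023))<.003)
q=W[m];print(len(q),q.mean(0),cv2.minAreaRect((q[:,:2]*1000).astype(np.float32)))
W=cloud("top",I["e"]);z=W[...,2]
```

```text
111 [0.53350014 0.17339526 0.23041636] ((536.771484375, 184.2186737060547), (37.073211669921875, 58.5077018737793), 4.076338768005371)
```

View pics/k.png

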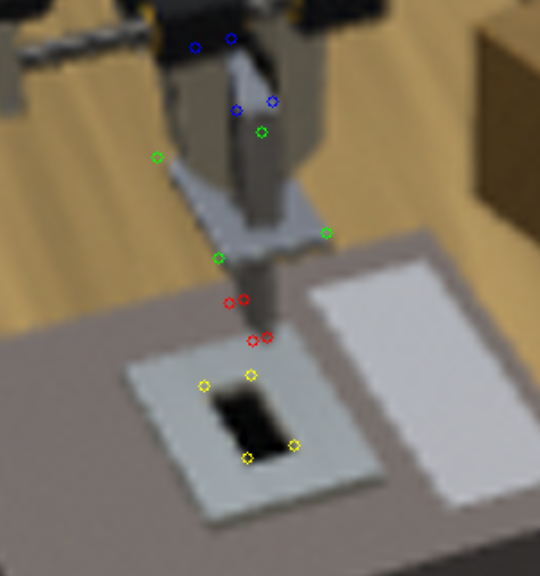

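The projections for the gauge and the slot carry the same bias of about 1 px, so their relative pose is good to about 1 mm. Correcting y and lowering to just above the mouth.

Request:
send_rows:
  jaw: [0, 0, 0, 0, 0]
  linear:
    - [0, 0.4, 0]
    - [1, 0.4, 0]
    - [2, 0.4, 0]
    - [3, 0.4, 0]
    - [3, 0.4, 0]
  turn: [0, 0, 0, 0, 0]

```text
clock: 7.22
ee_pos: [0.5341, 0.1911, 0.2084]
tool_rot: [-3.017, 1.568, -2.943]
ft_force: [-0.0, 0.5, -2.5]
width: 0.0119
```

Run:
```python
from h import *
need([.5345,.19,.1518],4.6)
p,d=capture("side")
cv2.imwrite("pics/l.png",cv2.resize(p[80:180,160:260],(600,600),interpolation=2)[...,::-1])
need([.5345,.19,.1518],4.6)
```

```text
t 7.22 tcp [0.5341 0.1911 0.2084] cm [ 5.66 -0.11  0.05] zang 4.23 turn -0.37 F [-0.01  0.5  -2.5 ] w 0.0119 x [-2.4e-03 -5.0e-04 -1.0e+00]
t 7.28 tcp [0.5345 0.1912 0.2092] cm [ 5.74 -0.12  0.  ] zang 4.23 turn -0.37 F [ 0.21 -0.25 -1.31] w 0.012 x [-1.e-03 -2.e-04 -1.e+00]
```

View pics/l.png

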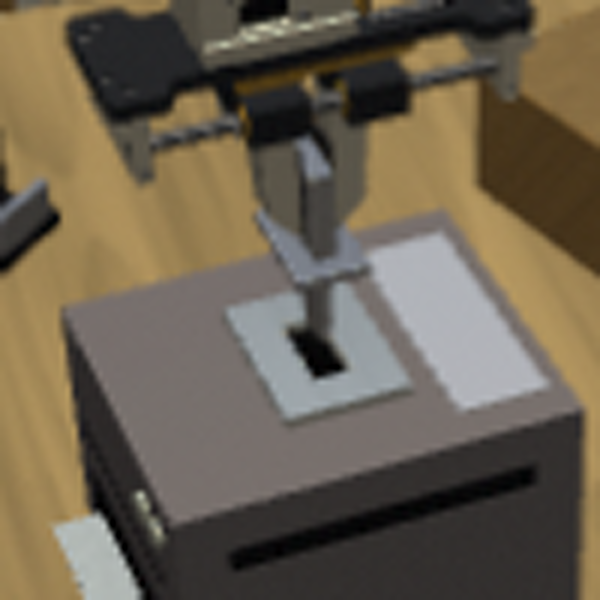

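The tip at (320,335) is directly above the slot (318,350) and clear of it. Lowering gently with a 1 mm y correction, about 12 mm into the slot first.

Request:
send_rows:
  jaw: [0, 0, 0, 0, 0]
  linear:
    - [0.5, -0.1, 0]
    - [1, -0.1, 0]
    - [1.5, -0.1, 0]
    - [2, -0.1, 0]
    - [2.5, -0.1, 0]
  turn: [0, 0, 0, 0, 0]

```text
clock: 7.9
ee_pos: [0.5347, 0.1903, 0.1844]
tool_rot: [1.273, 1.571, 1.347]
ft_force: [1.2, 0.1, -2.7]
width: 0.012
```

Run:
```python
from h import *
need([.5345,.19,.1518],4.6)
```

```text
t 7.9 tcp [0.5347 0.1903 0.1844] cm [ 3.26 -0.03 -0.03] zang 4.23 turn -0.37 F [ 1.23  0.11 -2.72] w 0.012 x [ 0.e+00  1.e-04 -1.e+00]
```

No contact force. Continuing.

Request:
send_rows:
  jaw: [0, 0, 0, 0, 0]
  linear:
    - [0.6, 0, 0]
    - [1.2, 0, 0]
    - [1.8, 0, 0]
    - [2.4, 0, 0]
    - [2.8, 0, 0]
  turn: [0, 0, 0, 0, 0]

```text
clock: 8.52
ee_pos: [0.5347, 0.1902, 0.1563]
tool_rot: [3.048, 1.571, 3.121]
ft_force: [1.1, -0.3, -2.8]
width: 0.0121
```

Request:
send_rows:
  jaw: [0, 0, 0]
  linear:
    - [0.1, 0, 0]
    - [0.2, 0, 0]
    - [0.2, 0, 0]
  turn: [0, 0, 0]

```text
clock: 8.9
ee_pos: [0.5348, 0.1903, 0.1549]
tool_rot: [0.368, 1.57, 0.442]
ft_force: [0.1, -0.0, -2.2]
width: 0.0117
```

Run:
```python
from h import *
need([.5345,.19,.1518],4.6)
p,d=capture("side")
cv2.imwrite("pics/m.png",cv2.resize(p[80:180,160:260],(600,600),interpolation=2)[...,::-1])
need([.5345,.19,.1518],4.6)
```

```text
t 8.9 tcp [0.5348 0.1903 0.1549] cm [ 0.31 -0.03 -0.03] zang 4.23 turn -0.37 F [ 0.1  -0.03 -2.17] w 0.0117 x [ 3.e-04  1.e-04 -1.e+00]
t 8.95 tcp [0.5348 0.1903 0.1549] cm [ 0.31 -0.03 -0.03] zang 4.23 turn -0.37 F [-0.58 -0.01 -1.65] w 0.0117 x [ 3.e-04  2.e-04 -1.e+00]
```

View pics/m.png

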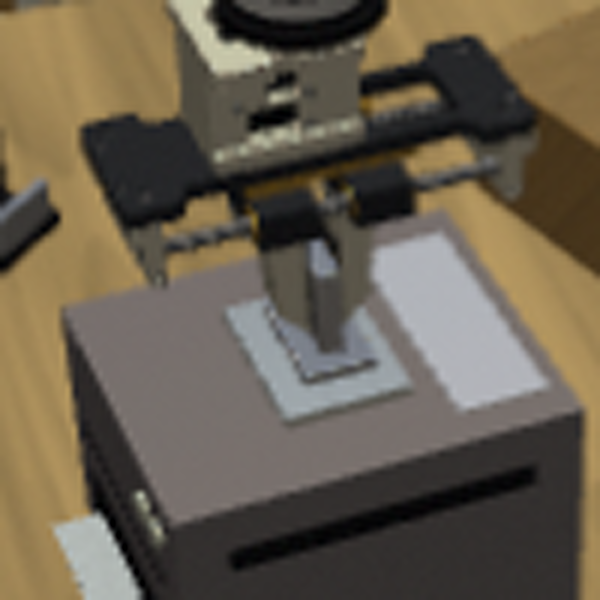

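The blade is in, still held, with the collar at (320,365) about 3 mm above the frame. Lowering the last bit and watching the force.

Request:
send_rows:
  jaw: [0, 0, 0, 0]
  linear:
    - [0.1, 0, 0]
    - [0.2, 0, 0]
    - [0.25, 0, 0]
    - [0.25, 0, 0]
  turn: [0, 0, 0, 0]

```text
clock: 9.45
ee_pos: [0.5347, 0.1902, 0.1522]
tool_rot: [2.716, 1.571, 2.79]
ft_force: [-0.6, 0.1, -3.0]
width: 0.0116
```

Now release by opening the jaws gradually.

Request:
send_rows:
  jaw: [0.2, 0.3, 0.4, 0.5, 0.5]
  linear:
    - [0, 0, 0]
    - [0, 0, 0]
    - [0, 0, 0]
    - [0, 0, 0]
    - [0, 0, 0]
  turn: [0, 0, 0, 0, 0]

```text
clock: 10.07
ee_pos: [0.5348, 0.1903, 0.1523]
tool_rot: [0.581, 1.571, 0.654]
ft_force: [0.3, 0.4, -0.5]
width: 0.0456
```

Request:
send_rows:
  jaw: [0.5, 0.5, 0.5, 0.5, 0.5]
  linear:
    - [-1, 0, 0]
    - [-3, 0, 0]
    - [-6, 0, 0]
    - [-10, 0, 0]
    - [-14, 0, 0]
  turn: [0, 0, 0, 0, 0]

```text
clock: 10.7
ee_pos: [0.5346, 0.1902, 0.2943]
tool_rot: [0.186, 1.57, 0.26]
ft_force: [-0.2, 0.5, -0.5]
width: 0.0455
```

Request:
send_rows:
  jaw: [0.5, 0.5, 0.5, 0.5, 0.5]
  linear:
    - [0, -4, 0]
    - [0, -9, 0]
    - [0, -14, 0]
    - [0, -18, 0]
    - [0, -18, 0]
  turn: [0, 0, 0, 0, 0]

```text
clock: 11.32
ee_pos: [0.5482, 0.0082, 0.2929]
tool_rot: [-0.696, 1.57, -0.626]
ft_force: [-0.1, 0.8, 0.0]
width: 0.0456
```

Run:
```python
from h import *
need([.5345,.19,.1518],4.6)
p,d=capture("side");q,e=capture("top")
cv2.imwrite("pics/n.png",np.hstack([cv2.resize(p[110:310,160:310],(375,500)),cv2.resize(q[160:260,135:220],(425,500))])[...,::-1])
for n,D in(("side",d),("top",e)):
    W=cloud(n,D);z=W[...,2]
    near=np.hypot(W[...,0]-.5345,W[...,1]-.19)<.05
    for lo,hi,nm in((.18,.2,'tab'),(.139,.146,'collar')):
        t=W[near&(z>lo)&(z<hi)]
        if len(t)>5:print(n,nm,len(t),t.mean(0).round(4),cv2.minAreaRect((t[:,:2]*1000).astype(np.float32)))
    print(np.sort(z[near])[-20:].round(4)[::4])
need([.5345,.19,.1518],4.6)
```

```text
t 11.32 tcp [0.5482 0.0082 0.2929] cm [14.1  18.24 -0.1 ] zang 4.0 turn -0.6 F [-0.07  0.77  0.03] w 0.0456 x [ 8.e-04 -5.e-04 -1.e+00]
side tab 52 [0.5358 0.1856 0.1875] ((536.0795288085938, 189.40191650390625), (12.199056625366211, 40.397003173828125), 5.915435791015625)
side collar 146 [0.5327 0.1809 0.142 ] ((534.387939453125, 183.6227569580078), (80.78065490722656, 57.537471771240234), 89.4202880859375)
[0.1888 0.1895 0.1898 0.1901 0.1906]
top tab 126 [0.5364 0.1907 0.1874] ((536.6602172851562, 190.7908935546875), (11.953445434570312, 38.60713577270508), 4.2991437911987305)
top collar 341 [0.5354 0.1871 0.1418] ((534.6030883789062, 192.93093872070312), (84.5339584350586, 59.81941223144531), 86.52850341796875)
[0.1891 0.1893 0.1894 0.1897 0.1903]
t 11.43 tcp [0.548  0.0107 0.2928] cm [14.1  17.97 -0.06] zang 4.17 turn -0.43 F [-0.68  0.78  0.59] w 0.046 x [ 7.e-04  5.e-04 -1.e+00]
```

View pics/n.png

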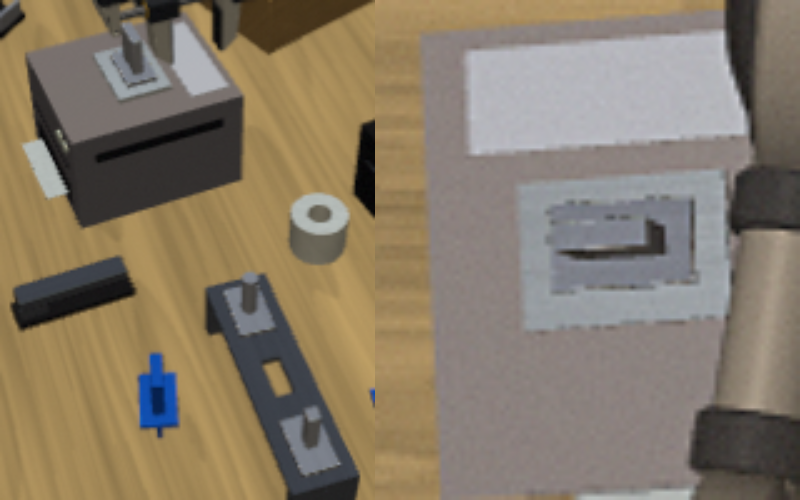

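The gauge stands upright in the slot. Its tab top measures about 0.188 m, exactly the value for a seated collar, and both bystanders are still in the rack. I'll let the arm settle, then hand in.

Request:
send_rows:
  jaw: [0.5, 0.5, 0.5]
  linear:
    - [0, 0, 0]
    - [0, 0, 0]
    - [0, 0, 0]
  turn: [0, 0, 0]

```text
clock: 11.8
ee_pos: [0.548, 0.0114, 0.2922]
tool_rot: [1.467, 1.571, 1.542]
ft_force: [0.4, 0.1, 1.2]
width: 0.0459
```

```bash
python3 -c "
from station import *
print(sign_off())"
```

```text
the job is handed in; nothing more can be done
None
```

The wide gauge is standing in the grey label printer's slot, released, and I handed the job in at about 11.8 s. I took it from the middle rack slot by its tab, with the jaws across the 12 mm thickness. I kept hold until the collar was about 1 mm or less above the frame by the arm's reading, then opened the jaws and backed away.

What the last checks showed:
- **Depth:** the tab top is at about 0.188 m in both cameras, which is the height expected with the collar resting on the frame.
- **Position and direction:** the tab's centre is within about 2 mm of the slot's centre, and its direction is within about 1.5°. It looks upright.
- **Forces:** no reading during the insertion was above about 3 N, roughly the gauge's own weight.
- **Other gauges:** the pin and narrow gauges are still in their rack slots and look unmoved.
- **Disagreement:** the collar's fitted outline in the last pictures was not usable, because noise from the frame top got mixed into it. I relied on the tab and the pictures instead.

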